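Press a curved row of tube stoppers home

ROBOT

A 6-joint arm with a two-finger parallel gripper is mounted at the origin on a cart in front of the work surface, level with it; the furniture and walls round the work are solid. World frame = base frame: x ahead of the robot, y to its left, z up, the work surface at z = 0. Lengths are in m, angles in rad, forces in N, time in s.
With the tool pointing down it reaches from about 0.25 to 0.725 m from the base axis. Payload 4 kg.
Tool frame: the origin (TCP) lies at the very end of the fingers, on their centre line; the grasp point (between the pads) lies 19 mm behind it; z points along the fingers, y is the line along which they close (so a half turn about z gives the same grasp; the last joint's range is limited). The gripper opens to 85 mm and grips with 20 to 120 N. Pads are 22 mm wide; open, the fingers measure 114 mm over their backs; the gripper's body (76 mm by 85 mm) begins 54 mm behind the grasp point. The pads swing forward as they close: fully open they stand 13 mm farther back than shut.
Start: joints at [-1.135, 0.241, 0.005, 1.335, 0, 1.571], TCP at [0.211, -0.453, 0.199] pointing down, gripper open.
Joint ranges: [-2.72, 2.72], [-1.05, 1.87], [-1.09, 1.28], [-1.99, 2.15], [-1.42, 1.44], [-3.14, 3.14]. Speed limits (rad/s): [2.79, 2.79, 3.14, 3.14, 3.14, 3.14].

INTERFACE

Orientations are given as a unit quaternion [x, y, z, w].
In Python, from workcell import bot, vision, workorder, boxes_of gives the robot as it stands.
- The arm moves only by the tool send_rows, never from a script. Its argument "motion" is text: rows parted by semicolons, each of 5 numbers parted by spaces: the closure, from -1 (fully open) to 1 (shut), so that 0 is half open, then the shift along the tool's x, y, z in cm, then the turn about the tool's z in rad. In form: claw x y z twist; .... A call has 1 to 5 rows; each row is the pose to reach, as a shift and turn from the pose commanded when the call began, along the tool's axes at that moment; what a row does not reach only later rows make up. A row lasts 1/10 s, in which the tool goes at most 50 mm and 8.59 degrees, less where a joint would pass 70% of its speed; a pose out of reach is approached as far as the arm can. A call with a gripper value outside its range is refused whole. The fingers move at their own pace and stop on an object; the grip force is fixed at half the most. Time passes only in rows, so rows that repeat a pose let the fingers close. It gives the time, the measured TCP pose, the force, the opening and the grip force at its end, in the units of the state.
- bot.get_obs(): the state, without advancing time (a new reading comes with each control period).
- vision.camera(name): name is "scene" or "top" or "wrist"; returns the picture (480x640x3 uint8, red, green, blue); there is no depth.
- vision.camera_model(name): a dict with "fov_y" (degrees; the focal length in pixels is half the picture's height over the tangent of half this angle, whatever the lens; pixels are square), "cx", "cy" (the principal point, pixels), "world_from_camera" (4x4, takes a point from camera to world coordinates); the wrist camera has in their place "hand_eye" (4x4, takes a point from camera to tool coordinates, whose origin is the TCP and whose axes are the flange's). Camera axes: x right, y down, z forward; pixel columns grow to the right and rows downward; lengths in m; the calibration is good to about 2 mm. A picture is of the moment at which its call begins: read the wrist's pose just before it. camera_model takes no time and is no camera call.
- workorder.job_done(): hands the job in; it is judged then, once.
Trained networks look in the newest picture that a camera, given by its name, has taken for a name from the list of things; names that differ only in an ending like _2 or _b are one class to them, and where a whole thing is asked for, a point or a joint stands for the part that bears it (a point fixed in the world has none). Each returns a list of dicts, best first, with "conf" (0 to 1); they miss things now and then, are a little off and sometimes report something else, mostly with a low value. They report only what shows in the picture. A call takes as long as a camera call.
- boxes_of(camera, target): "rect" ([centre column, centre row, width, height] in pixels, round what is visible of it).
The state is a dict: "clock": time; "joint_pos": joint angles; "joint_vel": joint speeds; "tau": joint torques, N m; "eef_pos": TCP position; "tool_rot": TCP orientation; "ft_force": force on the tool from outside, world axes, zero at the start; "ft_torque": the same for the moment, N m; "grip_width": finger opening in m; "grasp_force": force on a finger pad.
Only numpy, scipy, OpenCV 4.12 (cv2) and the standard library are available. Lean on these libraries where they do the work, as an engineer would, in place of code of your own. Each camera call takes 0.05 s, during which the arm holds its last target. There are 200 camera calls.

TASK

Go along the curved rack with the tips of the shut fingers and press the five tube stoppers gently home, one after another, from the end with the bolted tongue to the other end. Do it in one pass, keeping the fingertips close over the row (within about 4 cm) from the first stopper to the last, then lift clear. Only press: do not pull a stopper up or pick anything up, and leave the bottle, dish and small tube beside the rack where they are.

Things in the scene. Friction and masses are not known exactly. Their poses are not given: they have to be found in the camera images.
- rack: white two-deck tube rack, curved in plan, fixed to the bench; decks 40 mm wide, top deck 50 mm up, five tubes with rims 56 mm up. Origin at bench level, z up. Tubes 1 to 5 at (mm) (-19,-70), (6,-39), (15,0), (6,39), (-19,70), an arc of radius 90 about (-75,0). A flat tongue with one bolt (16 mm high) sticks out 50 mm beyond tube 1; the other end is plain and round.
- stopper_1_top (a point): centre of the top of the first stopper, the one next to the bolted tongue: a dark rubber mushroom head, 22 mm across and 12 mm high, nearly flat on top. Its top is 68 mm above the bench when home (head resting on the tube's rim) and 74 to 76 mm at the start. It slides straight down under about 3 N, stays where it is left and meets a firm stop at home
- stopper_2_top (a point): centre of the top of the second stopper: a dark rubber mushroom head, 22 mm across and 12 mm high, nearly flat on top. Its top is 68 mm above the bench when home (head resting on the tube's rim) and 74 to 76 mm at the start. It slides straight down under about 3 N, stays where it is left and meets a firm stop at home
- stopper_3_top (a point): centre of the top of the third stopper, the middle one: a dark rubber mushroom head, 22 mm across and 12 mm high, nearly flat on top. Its top is 68 mm above the bench when home (head resting on the tube's rim) and 74 to 76 mm at the start. It slides straight down under about 3 N, stays where it is left and meets a firm stop at home
- stopper_4_top (a point): centre of the top of the fourth stopper: a dark rubber mushroom head, 22 mm across and 12 mm high, nearly flat on top. Its top is 68 mm above the bench when home (head resting on the tube's rim) and 74 to 76 mm at the start. It slides straight down under about 3 N, stays where it is left and meets a firm stop at home
- stopper_5_top (a point): centre of the top of the fifth and last stopper, at the end without tongue: a dark rubber mushroom head, 22 mm across and 12 mm high, nearly flat on top. Its top is 68 mm above the bench when home (head resting on the tube's rim) and 74 to 76 mm at the start. It slides straight down under about 3 N, stays where it is left and meets a firm stop at home
- stopper_1 (a joint): how far stopper 1 has been pressed down, m: 0 to 0.002 at the start, 0.008 fully home, negative when pulled up
- stopper_2 (a joint): how far stopper 2 has been pressed down, m: 0 to 0.002 at the start, 0.008 fully home, negative when pulled up
- stopper_3 (a joint): how far stopper 3 has been pressed down, m: 0 to 0.002 at the start, 0.008 fully home, negative when pulled up
- stopper_4 (a joint): how far stopper 4 has been pressed down, m: 0 to 0.002 at the start, 0.008 fully home, negative when pulled up
- stopper_5 (a joint): how far stopper 5 has been pressed down, m: 0 to 0.002 at the start, 0.008 fully home, negative when pulled up
- dropper: small white dropper bottle, 26 mm across, 70 mm tall, standing loose inside the curve of the rack; origin at the centre of its underside
- petri: petri dish, 59 mm across, 13 mm high, lying loose beyond the round end of the rack; origin at the centre of its underside
- microtube: small plastic tube, 14 x 41 x 11 mm, lying loose behind the outer side of the curve; origin at the centre of its underside

How it is judged:
By the outcome, as a careful person would: the job done as asked, in the order asked, and still so for the second after the job is handed in, with the robot touching nothing.
It also fails if it takes over 51 s, if anything falls off the work surface, if the arm or the gripper's body presses on something with over 40 N, if the wrist force passes 120 N, or if a joint passes its speed limit or range.

## Working session

There is one attempt and no reset: what is moved stays moved. The work goes in short steps, Python scripts to look and compute and a tool call to move; the robot and the scene stay as the last step left them, time stands still between calls to the robot, and variables do not carry over. Pictures are saved under pics/ and viewed, at most 10 in all, crops included, and the job is handed in when it is done.

Besides the shell and the picture viewer there is one more tool, called after "Emit:" as a command line: name --argument value ..., lists and objects as JSON in quotes. send_rows: Moves the arm, as the interface text tells. Its arguments: {"type":"object","properties":{"motion":{"type":"string"}},"required":["motion"]}

```bash
mkdir -p pics
python3 - <<'E'
from workcell import bot, vision, workorder, boxes_of
import cv2, numpy as np
o=bot.get_obs(); print({k:np.round(o[k],3) for k in ("clock","eef_pos","tool_rot","ft_force","grip_width")})
for c in("top","scene"):
    im=vision.camera(c); cv2.imwrite(f"pics/{c}0.png",im[...,::-1])
    m=vision.camera_model(c); print(c,m["fov_y"],m["cx"],m["cy"],np.round(m["world_from_camera"],3).tolist())
    for t in("stopper_1_top","rack","dropper","petri","microtube"):
        print(t,[(np.round(d["rect"]).tolist(),round(d["conf"],2)) for d in boxes_of(c,t)])
print(vision.camera_model("wrist"))
E
```

```text
{'clock': np.float64(0.0), 'eef_pos': array([ 0.211, -0.453,  0.198]), 'tool_rot': array([ 0.976,  0.216, -0.   , -0.001]), 'ft_force': array([ 0.336,  0.648, -0.414]), 'grip_width': np.float64(0.085)}
top 46.641445832000855 318.89110240476776 243.27289147344496 [[0.006, -0.987, 0.16, 0.417], [-1.0, -0.008, -0.014, 0.012], [0.015, -0.16, -0.987, 0.918], [0.0, 0.0, 0.0, 1.0]]
stopper_1_top [([393.0, 227.0, 14.0, 11.0], 0.49)]
rack [([358.0, 244.0, 121.0, 72.0], 0.71)]
dropper [([370.0, 277.0, 21.0, 18.0], 0.68)]
petri [([255.0, 253.0, 35.0, 40.0], 0.96), ([325.0, 241.0, 8.0, 11.0], 0.67)]
microtube [([329.0, 179.0, 20.0, 19.0], 0.67), ([346.0, 225.0, 13.0, 14.0], 0.57), ([369.0, 222.0, 14.0, 9.0], 0.39)]
scene 48.004564185672265 319.23901647018783 233.22523549696038 [[-0.796, -0.431, 0.424, 0.157], [-0.605, 0.549, -0.577, 0.555], [0.016, -0.716, -0.698, 0.746], [0.0, 0.0, 0.0, 1.0]]
stopper_1_top []
rack [([342.0, 238.0, 64.0, 89.0], 0.94), ([322.0, 220.0, 8.0, 11.0], 0.67), ([322.0, 236.0, 12.0, 9.0], 0.55), ([346.0, 199.0, 13.0, 12.0], 0.2)]
dropper [([370.0, 239.0, 15.0, 30.0], 0.62), ([342.0, 237.0, 62.0, 91.0], 0.5)]
petri [([291.0, 298.0, 37.0, 30.0], 0.64)]
microtube [([279.0, 229.0, 11.0, 17.0], 0.62), ([333.0, 208.0, 15.0, 13.0], 0.24)]
{'fov_y': 63.112768346926885, 'cx': 320.42070824126733, 'cy': 246.72582536349321, 'hand_eye': array([[-2.46757066e-04, -9.46497821e-01, -3.22710108e-01,
         8.37006277e-02],
       [ 9.99999846e-01, -3.94161206e-04,  3.91421561e-04,
        -4.69609555e-04],
       [-4.97679460e-04, -3.22709962e-01,  9.46497772e-01,
        -1.74560391e-01],
       [ 0.00000000e+00,  0.00000000e+00,  0.00000000e+00,
         1.00000000e+00]])}
```

View pics/top0.png

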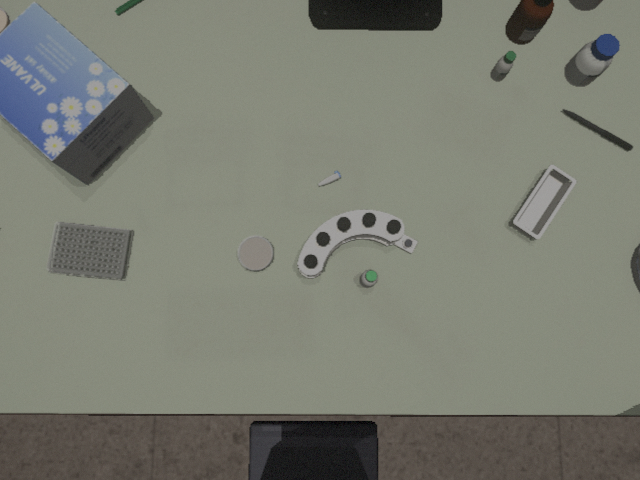

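The top view shows the rack with its stoppers near (394,227), (369,220), (344,225), (323,239) and (311,262). The tongue is at (410,245), the dropper at (370,278), the petri dish at (255,253) and the microtube at (330,179).

```bash
cat > h.py <<'E'
from workcell import bot, vision, workorder, boxes_of
import cv2, numpy as np
from scipy.optimize import least_squares
from scipy.spatial.transform import Rotation as R
L=np.array([(-19,-70),(6,-39),(15,0),(6,39),(-19,70)])/1000.
def pose(cam,o=None):
    m=vision.camera_model(cam)
    if cam!="wrist": return m,np.array(m["world_from_camera"])
    T=np.eye(4);T[:3,:3]=R.from_quat(o["tool_rot"]).as_matrix();T[:3,3]=o["eef_pos"]
    return m,T@np.array(m["hand_eye"])
def blobs(im,m,T,guess,rad,thr=70,z=0.069):
    """dark blob centroid near each guessed pixel"""
    out=[]
    g=im.max(2)
    for u,v in guess:
        mask=np.zeros(g.shape,np.uint8);cv2.circle(mask,(int(u),int(v)),int(rad),255,-1)
        b=((g<thr)*mask).astype(np.uint8)
        n,lab,st,c=cv2.connectedComponentsWithStats((b>0).astype(np.uint8))
        k=1+np.argmax(st[1:,4]); out.append([*c[k],st[k,4],*st[k,2:4]])
    return np.array(out)
def toplane(px,m,T,z):
    f=240/np.tan(np.radians(m["fov_y"])/2)
    d=np.c_[(px[:,0]-m["cx"])/f,(px[:,1]-m["cy"])/f,np.ones(len(px))]@T[:3,:3].T
    return T[:3,3]+d*((z-T[2,3])/d[:,2])[:,None]
def proj(P,m,T):
    f=240/np.tan(np.radians(m["fov_y"])/2)
    c=(P-T[:3,3])@T[:3,:3]
    return np.c_[m["cx"]+f*c[:,0]/c[:,2],m["cy"]+f*c[:,1]/c[:,2]]
def fit(W):
    A=L-L.mean(0);B=W[:,:2]-W[:,:2].mean(0)
    a=np.arctan2((A[:,0]*B[:,1]-A[:,1]*B[:,0]).sum(),(A*B).sum())
    Q=np.array([[np.cos(a),-np.sin(a)],[np.sin(a),np.cos(a)]])
    P=A@Q.T+W[:,:2].mean(0)
    return a,P,np.linalg.norm(P-W[:,:2],axis=1)
E
python3 - <<'E'
from h import *
im=cv2.imread("pics/top0.png"); m,T=pose("top")
b=blobs(im,m,T,[(394,227),(369,220),(344,225),(323,239),(311,262)],11)
print(b.round(1)); W=toplane(b[:,:2],m,T,0.070); a,P,e=fit(W); print(a,P.round(4),(e*1e3).round(1))
o=bot.get_obs(); print(R.from_quat(o["tool_rot"]).as_matrix().round(3))
ax=toplane(np.array([(370,276),(255,253),(330,179)]),m,T,0.0);print(ax.round(3))
D=np.c_[P,np.full(5,.16)]-o["eef_pos"]
print((D@R.from_quat(o["tool_rot"]).as_matrix()*100).round(1))
E
```

```text
[[393.2 226.4 146.   14.   14. ]
 [368.5 219.4 139.   13.   14. ]
 [343.5 223.7 138.   12.   15. ]
 [322.7 238.5 137.   13.   14. ]
 [310.4 261.  132.   13.   13. ]]
0.4073396194233223 [[ 0.5817 -0.1154]
 [ 0.5924 -0.077 ]
 [ 0.5852 -0.0377]
 [ 0.5615 -0.0054]
 [ 0.5262  0.0131]] [0.3 0.2 0.2 0.3 0.2]
[[ 0.907  0.422  0.   ]
 [ 0.422 -0.907  0.   ]
 [ 0.    -0.    -1.   ]]
[[ 0.511 -0.086  0.   ]
 [ 0.548  0.105  0.   ]
 [ 0.676 -0.019  0.   ]]
[[ 47.9 -15.    3.9]
 [ 50.4 -18.    3.9]
 [ 51.5 -21.9   3.9]
 [ 50.7 -25.8   3.9]
 [ 48.3 -29.    3.9]]
```

Emit:
send_rows --motion "1 4.8 -1.5 0 0;1 9.6 -3 0 0;1 14.4 -4.5 0 0;1 19.2 -6 0 0;1 24 -7.5 0 0"

```text
clock: 1.1
eef_pos: [0.3971, -0.2836, 0.1991]
tool_rot: [0.976, 0.216, 0.0, 0.0]
ft_force: [0.5, -0.8, -0.2]
grip_width: 0.0122
grasp_force: 0.0
```

Emit:
send_rows --motion "1 4.8 -1.5 0 0;1 9.6 -3 0 0;1 14.4 -4.5 0 0;1 19 -6 1 0;1 21 -6.5 2 0"

```text
clock: 1.6
eef_pos: [0.5618, -0.1341, 0.1787]
tool_rot: [0.976, 0.218, 0.001, -0.0]
ft_force: [-0.7, -0.4, 0.3]
grip_width: 0.0002
grasp_force: 0.0
```

Emit:
send_rows --motion "1 0 0 0 0;1 0 0 0 0;1 0 0 0 0"

```text
clock: 1.9
eef_pos: [0.5579, -0.1386, 0.1793]
tool_rot: [0.977, 0.215, -0.0, 0.0]
ft_force: [-0.1, -0.5, 0.5]
grip_width: -0.0003
grasp_force: 0.0
```

Run:
```python
from h import *
o=bot.get_obs(); m,T=pose("wrist",o); im=vision.camera("wrist")[...,::-1].copy(); cv2.imwrite("pics/w1.png",im)
P=np.array([[ 0.5817,-0.1154],[0.5924,-0.077],[0.5852,-0.0377],[0.5615,-0.0054],[0.5262,0.0131]])
g=proj(np.c_[P,np.full(5,.07)],m,T); print(o["clock"],o["eef_pos"].round(4),o["ft_force"],o["grip_width"],g.round())
print([(np.round(d["rect"]).tolist(),round(d["conf"],2)) for d in boxes_of("wrist","stopper_1_top")])
Rm=R.from_quat(o["tool_rot"]).as_matrix(); print(Rm.round(3)); print(((np.c_[P,np.full(5,.09)]-o["eef_pos"])@Rm*100).round(2))
```

```text
1.9 [ 0.5579 -0.1386  0.1793] [-0.10773943 -0.51025069  0.46268257] -0.0002702453361309442 [[306. 189.]
 [263. 153.]
 [207. 138.]
 [152. 150.]
 [113. 184.]]
[([313.0, 186.0, 25.0, 32.0], 0.84), ([210.0, 133.0, 31.0, 32.0], 0.26)]
[[ 0.907  0.42  -0.   ]
 [ 0.42  -0.907 -0.   ]
 [-0.     0.    -1.   ]]
[[  3.14  -1.11   8.92]
 [  5.72  -4.14   8.92]
 [  6.72  -8.01   8.92]
 [  5.93 -11.94   8.92]
 [  3.5  -15.1    8.92]]
```

View pics/w1.png

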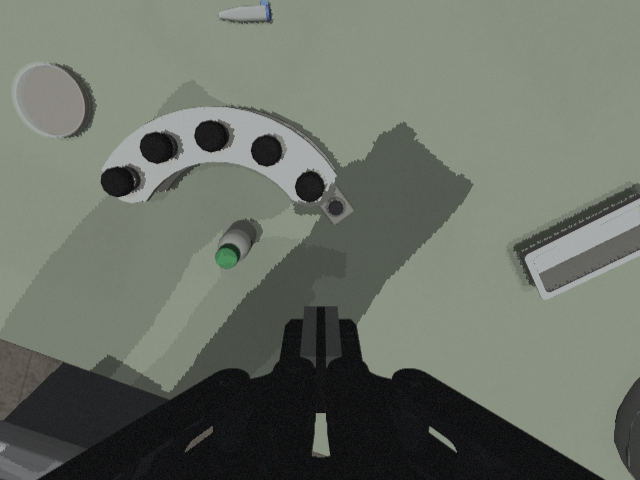

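The wrist view shows the shut fingertips at (320,308). Stopper 1 is at (310,186), and the others are at (267,150), (211,136), (157,148) and (120,182), close to the predicted pixels.

Run:
```python
from h import *
o=bot.get_obs(); m,T=pose("wrist",o); im=cv2.imread("pics/w1.png")
b=blobs(im,m,T,[(310,186),(267,150),(211,136),(157,148),(120,182)],24,60); print(b.round(1))
W=toplane(b[:,:2],m,T,0.070); a,P,e=fit(W); print(a,P.round(4),(e*1e3).round(1))
P0=np.array([[ 0.5817,-0.1154],[0.5924,-0.077],[0.5852,-0.0377],[0.5615,-0.0054],[0.5262,0.0131]])
Rm=R.from_quat(o["tool_rot"]).as_matrix()
Q=(P+P0)/2; print(Q.round(4),((np.c_[Q,np.full(5,.09)]-o["eef_pos"])@Rm*100).round(2))
```

```text
[[309.5 186.2 681.   30.   31. ]
 [266.2 150.2 742.   31.   31. ]
 [211.4 135.7 829.   34.   31. ]
 [158.2 147.  909.   38.   32. ]
 [119.6 180.6 905.   39.   31. ]]
0.40428448338744816 [[ 0.5853 -0.1181]
 [ 0.5961 -0.0798]
 [ 0.589  -0.0404]
 [ 0.5654 -0.0081]
 [ 0.5302  0.0106]] [0.8 1.  0.4 0.8 1.3]
[[ 0.5835 -0.1168]
 [ 0.5942 -0.0784]
 [ 0.5871 -0.039 ]
 [ 0.5634 -0.0067]
 [ 0.5282  0.0119]] [[  3.22  -0.95   8.97]
 [  5.81  -3.98   8.97]
 [  6.81  -7.85   8.97]
 [  6.02 -11.77   8.96]
 [  3.61 -14.94   8.96]]
```

Emit:
send_rows --motion "1 1.5 -0.5 3 0;1 3.2 -1 6 0;1 3.2 -1 8 0;1 3.2 -1 8 0;1 3.2 -1 8 0"

```text
clock: 2.5
eef_pos: [0.5832, -0.1157, 0.0996]
tool_rot: [0.977, 0.215, -0.0, 0.0]
ft_force: [1.3, 0.0, 0.2]
grip_width: 0.0
grasp_force: 0.0
```

Run:
```python
from h import *
o=bot.get_obs(); m,T=pose("wrist",o); im=vision.camera("wrist")[...,::-1].copy(); cv2.imwrite("pics/w2.png",im)
Q=np.array([[ 0.5835,-0.1168],[0.5942,-0.0784],[0.5871,-0.039 ],[0.5634,-0.0067],[0.5282,0.0119]])
g=proj(np.c_[Q,np.full(5,.07)],m,T); print(o["clock"],o["eef_pos"].round(4),o["ft_force"].round(1),g.round(),proj(o["eef_pos"][None],m,T))
im2=vision.camera("scene")[...,::-1]; c=cv2.resize(im2[160:310,240:440],None,fx=4,fy=4); cv2.imwrite("pics/s2.png",c)
```

```text
2.5 [ 0.5832 -0.1157  0.0996] [1.3 0.  0.2] [[323. 271.]
 [267. 227.]
 [194. 208.]
 [123. 223.]
 [ 73. 264.]] [[321.24249829 293.25668613]]
```

View pics/w2.png

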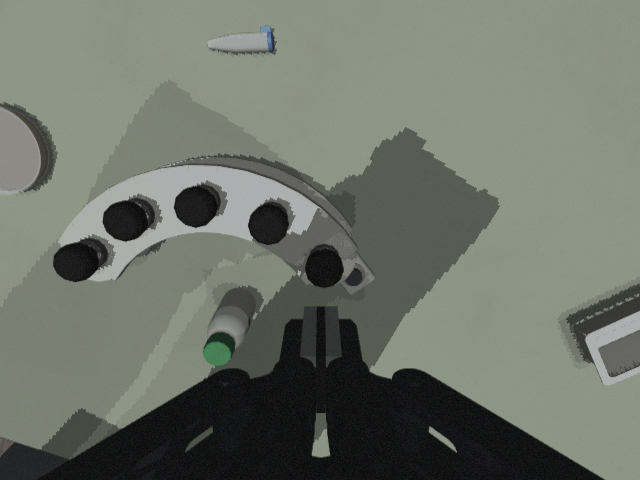

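View pics/s2.png

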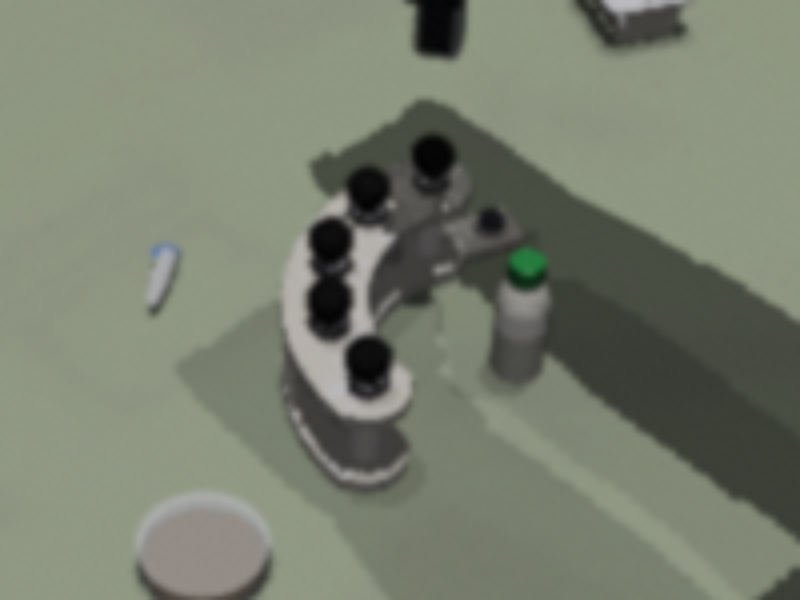

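The fingertip looks higher than the TCP reading implies: its far edge is at wrist row 307 against a predicted 293, and the scene tip is well above stopper 1. I'll check this in the scene view with the TCP overlaid.

Run:
```python
from h import *
o=bot.get_obs(); c=[]
for cam in ("scene","top"):
    m,T=pose(cam); im=vision.camera(cam)[...,::-1].copy()
    Pz=o["eef_pos"]+np.array([[0,0,0],[0,0,.02],[0,0,.04],[0,0,.073]])
    g=proj(Pz,m,T); print(cam,g.round(1))
    u,v=g[0]; x0,y0=int(u)-50,int(v)-75
    k=cv2.resize(im[y0:y0+150,x0:x0+100],None,fx=4,fy=4,interpolation=cv2.INTER_CUBIC)
    for p in g: cv2.circle(k,tuple(int(t) for t in (p-[x0,y0])*4),3,(0,0,255),1)
    c.append(k)
k=np.hstack(c); k=cv2.convertScaleAbs(k,alpha=1.7,beta=30); cv2.imwrite("pics/s3.png",k)
```

```text
scene [[348.3 185.2]
 [348.9 176.9]
 [349.4 168.3]
 [350.5 153.6]]
top [[396.6 220.6]
 [398.7 217.8]
 [400.9 215. ]
 [404.8 209.9]]
```

View pics/s3.png

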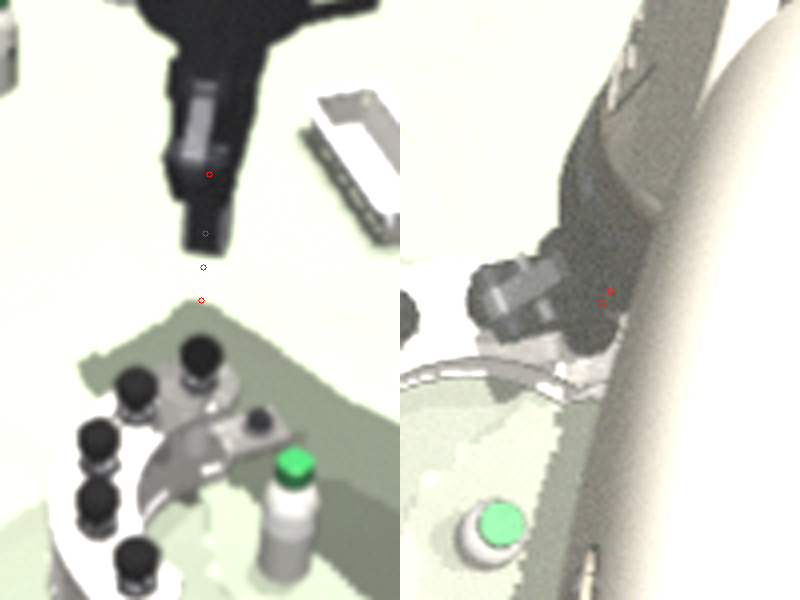

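The scene view shows the visible tip at about crop (205,252), some 28 mm above the marked TCP. I'll feel for contact by force, and first refine xy from the near picture.

Run:
```python
from h import *
o=bot.get_obs(); m,T=pose("wrist",o); im=cv2.imread("pics/w2.png")
b=blobs(im,m,T,[(324,266),(268,223),(196,206),(126,221),(76,262)],27,50); print(b.round(1))
W=toplane(b[:,:2],m,T,0.070); a,P,e=fit(W); print(a,W.round(4),P.round(4),(e*1e3).round(1))
Rm=R.from_quat(o["tool_rot"]).as_matrix(); P0=np.array([[ 0.5817,-0.1154],[0.5924,-0.077],[0.5852,-0.0377],[0.5615,-0.0054],[0.5262,0.0131]])
Q=(P+P0)/2; print(Q.round(4),((np.c_[Q,np.full(5,.09)]-o["eef_pos"])@Rm*100).round(2))
```

```text
[[ 323.7  266.3 1244.    38.    44. ]
 [ 268.7  223.2 1300.    41.    43. ]
 [ 196.7  205.3 1424.    46.    42. ]
 [ 127.2  219.2 1529.    51.    42. ]
 [  77.4  260.4 1500.    51.    43. ]]
0.4070127964172394 [[ 0.5871 -0.1161  0.07  ]
 [ 0.5974 -0.0782  0.07  ]
 [ 0.5903 -0.0394  0.07  ]
 [ 0.5672 -0.0078  0.07  ]
 [ 0.5322  0.0109  0.07  ]] [[ 0.5871 -0.1171]
 [ 0.5978 -0.0787]
 [ 0.5906 -0.0393]
 [ 0.5669 -0.0071]
 [ 0.5317  0.0115]] [1.  0.6 0.3 0.8 0.8]
[[ 0.5844 -0.1162]
 [ 0.5951 -0.0778]
 [ 0.5879 -0.0385]
 [ 0.5642 -0.0062]
 [ 0.5289  0.0123]] [[ -0.05   0.05   1.09]
 [  2.54  -2.98   1.09]
 [  3.54  -6.85   1.09]
 [  2.75 -10.77   1.08]
 [  0.33 -13.94   1.06]]
```

Emit:
send_rows --motion "1 0 0 0.7 0;1 0 0 1.4 0;1 0 0 1.8 0;1 0 0 1.8 0"

```text
clock: 3.1
eef_pos: [0.5827, -0.1145, 0.0796]
tool_rot: [0.976, 0.216, -0.001, -0.0]
ft_force: [-0.8, -0.5, -0.2]
grip_width: 0.0
grasp_force: 0.0
```

Emit:
send_rows --motion "1 0 0 0.2 0;1 0 0 0.4 0;1 0 0 0.6 0;1 0 0 0.8 0;1 0 0 0.8 0"

```text
clock: 3.6
eef_pos: [0.5834, -0.1147, 0.0725]
tool_rot: [0.976, 0.216, -0.0, -0.0]
ft_force: [-0.1, 0.3, -0.8]
grip_width: -0.0003
grasp_force: 0.0
```

Emit:
send_rows --motion "1 0 0.1 0.4 0;1 0 0.1 0.8 0;1 0 0.1 1.2 0;1 0 0.1 1.2 0;1 0 0.1 1.2 0"

```text
clock: 4.1
eef_pos: [0.5839, -0.1157, 0.0607]
tool_rot: [0.976, 0.216, -0.0, -0.0]
ft_force: [-1.0, -0.0, 0.2]
grip_width: -0.0001
grasp_force: 0.0
```

Run:
```python
from h import *
o=bot.get_obs(); w=vision.camera("wrist")[...,::-1]; s=vision.camera("scene")[...,::-1]
a=cv2.resize(w[180:340,220:420],(500,400)); b=cv2.resize(s[150:230,320:380],(300,400),interpolation=cv2.INTER_CUBIC)
k=np.hstack([a,b]); cv2.imwrite("pics/c4.png",cv2.convertScaleAbs(k,alpha=2,beta=20)); print(o["eef_pos"],o["ft_force"])
```

```text
[ 0.58387652 -0.11567814  0.06065366] [-1.01075081 -0.02921657  0.23257064]
```

View pics/c4.png

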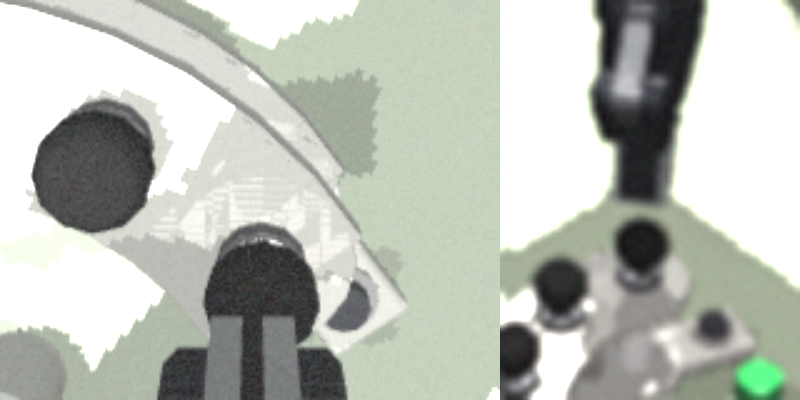

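The tip is still above stopper 1 (tip bottom at crop (640,200), stopper top at (640,240)) and well centred over it.

Emit:
send_rows --motion "1 0 0 0.3 0;1 0 0 0.6 0;1 0 0 0.9 0;1 0 0 0.9 0;1 0 0 0.9 0"

```text
clock: 4.7
eef_pos: [0.5839, -0.1156, 0.0517]
tool_rot: [0.976, 0.216, -0.0, -0.0]
ft_force: [-0.3, -0.2, -0.2]
grip_width: -0.0001
grasp_force: 0.0
```

Emit:
send_rows --motion "1 0 0 0.2 0;1 0 0 0.3 0;1 0 0 0.4 0;1 0 0 0.4 0"

```text
clock: 5.1
eef_pos: [0.5839, -0.1157, 0.0478]
tool_rot: [0.976, 0.216, -0.0, -0.0]
ft_force: [-0.5, -0.5, -0.8]
grip_width: -0.0001
grasp_force: 0.0
```

Emit:
send_rows --motion "1 0 0 0.1 0;1 0 0 0.2 0;1 0 0 0.2 0"

```text
clock: 5.4
eef_pos: [0.5839, -0.1157, 0.0457]
tool_rot: [0.976, 0.216, -0.0, -0.0]
ft_force: [0.7, 0.6, 0.3]
grip_width: 0.0002
grasp_force: 0.0
```

Emit:
send_rows --motion "1 0 0 0.1 0;1 0 0 0.2 0;1 0 0 0.2 0"

```text
clock: 5.7
eef_pos: [0.5839, -0.1157, 0.0437]
tool_rot: [0.976, 0.216, -0.0, -0.0]
ft_force: [-0.4, -0.2, 0.4]
grip_width: 0.0001
grasp_force: 0.0
```

Emit:
send_rows --motion "1 0 0 0.1 0;1 0 0 0.2 0;1 0 0 0.2 0"

```text
clock: 6.0
eef_pos: [0.5841, -0.1157, 0.0421]
tool_rot: [0.976, 0.216, 0.0, 0.0]
ft_force: [-0.2, 0.8, 1.9]
grip_width: 0.0002
grasp_force: 0.9
```

Emit:
send_rows --motion "1 0 0 0.1 0;1 0 0 0.2 0;1 0 0 0.3 0;1 0 0 0.3 0"

```text
clock: 6.4
eef_pos: [0.5842, -0.1157, 0.0388]
tool_rot: [0.976, 0.216, 0.0, 0.0]
ft_force: [0.3, 0.6, 2.1]
grip_width: 0.0
grasp_force: 1.0
```

Emit:
send_rows --motion "1 0 0 0.1 0;1 0 0 0.2 0;1 0 0 0.2 0"

```text
clock: 6.7
eef_pos: [0.5841, -0.1157, 0.0367]
tool_rot: [0.976, 0.216, 0.0, 0.0]
ft_force: [0.2, 0.4, 1.3]
grip_width: -0.0001
grasp_force: 0.9
```

Emit:
send_rows --motion "1 0 0 0.1 0;1 0 0 0.2 0;1 0 0 0.2 0"

```text
clock: 7.0
eef_pos: [0.5842, -0.1157, 0.0356]
tool_rot: [0.976, 0.216, 0.0, 0.0]
ft_force: [-1.3, 1.2, 6.2]
grip_width: 0.0002
grasp_force: 3.2
```

Emit:
send_rows --motion "1 0 0 0.1 0;1 0 0 0.1 0"

```text
clock: 7.2
eef_pos: [0.5843, -0.1158, 0.0355]
tool_rot: [0.976, 0.216, 0.001, 0.0]
ft_force: [-3.3, 1.2, 10.8]
grip_width: -0.0003
grasp_force: 5.5
```

Emit:
send_rows --motion "1 0 0 -0.8 0;1 0 0 -1.6 0;1 0.9 -1 -1.7 0;1 1.8 -2 -1.7 0;1 2.6 -3 -1.7 0"

```text
clock: 7.7
eef_pos: [0.5952, -0.076, 0.0505]
tool_rot: [0.976, 0.216, -0.0, -0.0]
ft_force: [0.0, -0.3, -0.8]
grip_width: 0.0002
grasp_force: 0.0
```

Emit:
send_rows --motion "1 0 0 0 0;1 0 0 0.3 0;1 0 0 0.5 0;1 0 0 0.5 0"

```text
clock: 8.1
eef_pos: [0.5943, -0.0778, 0.0451]
tool_rot: [0.976, 0.216, -0.001, -0.0]
ft_force: [0.2, -0.4, 0.4]
grip_width: -0.0001
grasp_force: 0.0
```

Emit:
send_rows --motion "1 0 0 0.2 0;1 0 0 0.4 0;1 0 0 0.6 0;1 0 0 0.7 0;1 0 0 0.8 0"

```text
clock: 8.6
eef_pos: [0.595, -0.078, 0.0381]
tool_rot: [0.976, 0.216, 0.0, 0.0]
ft_force: [-1.3, -1.2, 3.4]
grip_width: 0.0004
grasp_force: 1.5
```

Emit:
send_rows --motion "1 0 0 0.1 0;1 0 0 0.2 0;1 0 0 0.2 0;1 0 0 0.2 0"

```text
clock: 9.0
eef_pos: [0.5951, -0.0774, 0.0358]
tool_rot: [0.976, 0.216, 0.0, -0.0]
ft_force: [-0.2, -1.1, 0.8]
grip_width: 0.0
grasp_force: 0.8
```

Emit:
send_rows --motion "1 0 0 0.1 0;1 0 0 0.2 0;1 0 0 0.2 0"

```text
clock: 9.3
eef_pos: [0.5952, -0.0775, 0.0356]
tool_rot: [0.976, 0.216, 0.001, 0.0]
ft_force: [-4.0, 0.1, 10.7]
grip_width: 0.0001
grasp_force: 5.2
```

Emit:
send_rows --motion "1 0 0 -0.8 0;1 0 0 -1.6 0;1 0.3 -1.3 -1.7 0;1 0.7 -2.6 -1.7 0;1 1 -3.9 -1.7 0"

```text
clock: 9.8
eef_pos: [0.587, -0.0363, 0.0505]
tool_rot: [0.976, 0.216, -0.0, -0.0]
ft_force: [1.0, 0.1, -0.2]
grip_width: -0.0002
grasp_force: 0.0
```

Emit:
send_rows --motion "1 0 0 0 0;1 0 0 0.3 0;1 0 0 0.5 0;1 0 0 0.5 0"

```text
clock: 10.2
eef_pos: [0.5872, -0.0383, 0.0452]
tool_rot: [0.976, 0.216, -0.001, -0.0]
ft_force: [-0.3, 0.5, -0.8]
grip_width: -0.0003
grasp_force: 0.0
```

Emit:
send_rows --motion "1 0 0 0.2 0;1 0 0 0.4 0;1 0 0 0.6 0;1 0 0 0.7 0;1 0 0 0.8 0"

```text
clock: 10.7
eef_pos: [0.5878, -0.0384, 0.0381]
tool_rot: [0.976, 0.216, 0.0, 0.0]
ft_force: [0.0, -1.1, 3.0]
grip_width: 0.0001
grasp_force: 1.5
```

Emit:
send_rows --motion "1 0 0 0.1 0;1 0 0 0.2 0;1 0 0 0.3 0;1 0 0 0.3 0"

```text
clock: 11.1
eef_pos: [0.5878, -0.0384, 0.0356]
tool_rot: [0.976, 0.216, 0.0, 0.0]
ft_force: [-2.1, -2.5, 6.7]
grip_width: -0.0001
grasp_force: 3.2
```

Emit:
send_rows --motion "1 0 0 0.1 0;1 0 0 0.1 0"

```text
clock: 11.3
eef_pos: [0.5879, -0.0384, 0.0356]
tool_rot: [0.976, 0.216, 0.001, 0.001]
ft_force: [-3.7, -1.8, 11.1]
grip_width: -0.0003
grasp_force: 5.5
```

Emit:
send_rows --motion "1 0 0 -0.8 0;1 0 0 -1.6 0;1 -0.3 -1.3 -1.7 0;1 -0.5 -2.6 -1.7 0;1 -0.8 -3.9 -1.7 0"

```text
clock: 11.8
eef_pos: [0.5625, -0.0046, 0.0504]
tool_rot: [0.976, 0.216, -0.001, -0.0]
ft_force: [-0.0, -0.7, 0.0]
grip_width: -0.0
grasp_force: 0.0
```

Emit:
send_rows --motion "1 0 0 0 0;1 0 0 0.3 0;1 0 0 0.5 0;1 0 0 0.5 0"

```text
clock: 12.2
eef_pos: [0.5637, -0.0062, 0.0453]
tool_rot: [0.976, 0.216, -0.0, -0.0]
ft_force: [0.0, 0.9, 0.1]
grip_width: -0.0003
grasp_force: 0.0
```

Emit:
send_rows --motion "1 0 0 0.2 0;1 0 0 0.4 0;1 0 0 0.6 0;1 0 0 0.7 0;1 0 0 0.8 0"

```text
clock: 12.7
eef_pos: [0.5642, -0.0063, 0.0381]
tool_rot: [0.976, 0.216, 0.0, 0.0]
ft_force: [0.6, -1.2, 3.4]
grip_width: -0.0
grasp_force: 1.5
```

Emit:
send_rows --motion "1 0 0 0.1 0;1 0 0 0.2 0;1 0 0 0.3 0;1 0 0 0.3 0"

```text
clock: 13.1
eef_pos: [0.5642, -0.0063, 0.0356]
tool_rot: [0.976, 0.216, 0.0, 0.0]
ft_force: [-1.2, -1.8, 6.1]
grip_width: 0.0001
grasp_force: 3.2
```

Next shift is (-2.4, -3.2).

Emit:
send_rows --motion "1 0 0 0.1 0;1 0 0 0.1 0"

```text
clock: 13.3
eef_pos: [0.5643, -0.0063, 0.0355]
tool_rot: [0.976, 0.216, 0.001, 0.0]
ft_force: [-1.3, -2.0, 11.5]
grip_width: -0.0002
grasp_force: 5.7
```

Emit:
send_rows --motion "1 0 0 -0.8 0;1 0 0 -1.6 0;1 -0.8 -1.1 -1.7 0;1 -1.6 -2.1 -1.7 0;1 -2.4 -3.2 -1.7 0"

```text
clock: 13.8
eef_pos: [0.5281, 0.0133, 0.0509]
tool_rot: [0.976, 0.216, -0.0, -0.0]
ft_force: [-0.1, 0.1, -0.9]
grip_width: -0.0001
grasp_force: 0.0
```

Emit:
send_rows --motion "1 0 0 0 0;1 0 0 0.3 0;1 0 0 0.5 0;1 0 0 0.5 0"

```text
clock: 14.2
eef_pos: [0.5288, 0.0127, 0.0454]
tool_rot: [0.976, 0.216, -0.0, -0.0]
ft_force: [-0.4, -0.6, 0.7]
grip_width: -0.0003
grasp_force: 0.0
```

Emit:
send_rows --motion "1 0 0 0.2 0;1 0 0 0.4 0;1 0 0 0.6 0;1 0 0 0.7 0;1 0 0 0.8 0"

```text
clock: 14.7
eef_pos: [0.529, 0.0127, 0.0381]
tool_rot: [0.976, 0.216, 0.0, 0.0]
ft_force: [0.3, -0.3, 3.0]
grip_width: 0.0
grasp_force: 1.5
```

Emit:
send_rows --motion "1 0 0 0.1 0;1 0 0 0.2 0;1 0 0 0.3 0;1 0 0 0.3 0"

```text
clock: 15.1
eef_pos: [0.5291, 0.0127, 0.0356]
tool_rot: [0.976, 0.216, 0.001, 0.0]
ft_force: [-0.4, -1.6, 7.1]
grip_width: 0.0
grasp_force: 3.2
```

Emit:
send_rows --motion "1 0 0 0.1 0;1 0 0 0.1 0"

```text
clock: 15.3
eef_pos: [0.5291, 0.0127, 0.0355]
tool_rot: [0.976, 0.216, 0.001, 0.0]
ft_force: [-3.4, -0.8, 12.5]
grip_width: 0.0
grasp_force: 6.1
```

All five met the firm stop at the same height. Lifting clear now, then one last look.

Emit:
send_rows --motion "1 0 0 -1 0;1 0 0 -4 0;1 0 0 -8 0;1 0 0 -12 0;1 0 0 -14 0"

```text
clock: 15.8
eef_pos: [0.5297, 0.0133, 0.1774]
tool_rot: [0.976, 0.216, 0.002, 0.0]
ft_force: [0.4, 0.2, -0.4]
grip_width: 0.0003
grasp_force: 0.0
```

Emit:
send_rows --motion "1 0 0 0 0;1 -4 0 0 0;1 -8 0 0 0;1 -8 0 0 0;1 -8 0 0 0"

```text
clock: 16.3
eef_pos: [0.4547, -0.0209, 0.1728]
tool_rot: [0.976, 0.216, -0.001, -0.0]
ft_force: [0.3, 0.5, -0.2]
grip_width: -0.0
grasp_force: 0.0
```

Run:
```python
from h import *
o=bot.get_obs(); w=vision.camera("wrist")[...,::-1]; cv2.imwrite("pics/w5.png",w); print(o["clock"],o["eef_pos"],o["ft_force"])
```

```text
16.3 [ 0.45474808 -0.02090778  0.17275291] [ 0.32916875  0.4927236  -0.20990586]
```

View pics/w5.png

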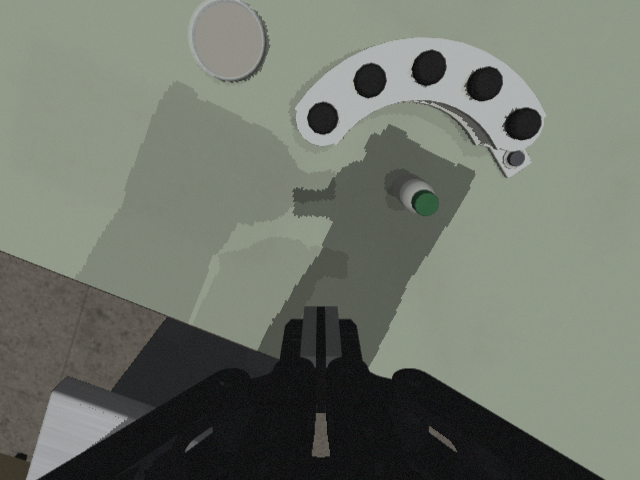

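The five stoppers, from (323,118) to (522,124), all sit low on their rims. The dropper at (425,200) is still standing and the dish at (228,40) is in place; the arm is clear.

```bash
python3 -c "
from workcell import workorder
print(workorder.job_done())"
```

```text
the job is handed in; nothing more can be done
None
```

I pressed all five stoppers home in order from the tongue end in one pass; each met its firm stop at about 11–12 N, and I lifted clear and handed the job in at about 16 s, with the bottle and dish seen in place afterwards (the small tube was out of that last view).

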